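# Feed the jig block along the lapping fence with the push stick

## Robot

A 6-joint arm with a two-finger parallel gripper is mounted at the origin on a cart in front of the work surface, level with it; the furniture and walls round the work are solid. World frame = base frame: x ahead of the robot, y to its left, z up, the work surface at z = 0. Lengths are in m, angles in degrees, forces in N, time in s.
With the tool pointing down it reaches from about 0.3 to 0.75 m from the base axis. Payload 8.5 kg.
Tool frame: the origin (TCP) lies midway between the tips of the shut fingers; the grasp point (between the pads) lies 19 mm behind it; z points along the fingers, y is the line along which they close (so a half turn about z gives the same grasp; the last joint's range is limited). The gripper opens to 85 mm and grips with 20 to 120 N. Pads are 22 mm wide; open, the fingers measure 114 mm over their backs; the gripper's body (76 mm by 85 mm) begins 54 mm behind the grasp point. The pads swing forward as they close: fully open they stand 13 mm farther back than shut.
Start: joints at [-77.997, 21.807, 74.336, -0, 83.858, -12.336], TCP at [0.227, -0.501, 0.231] pointing down, gripper open.
Joint ranges: [-178.18, 178.18], [-50.72, 133.34], [12.68, 142.11], [-81.47, 261.47], [9.98, 163.14], [-165.26, 165.26]. Speed limits (degrees/s): [136.94, 136.94, 180, 180, 180, 180].

## Interface

Orientations are given as a 3x3 rotation matrix whose columns are the frame's x, y, z axes.
In Python, from rig import env, viewer, recognise, pinpoint gives the robot as it stands.
- The arm moves only by the tool move_arm, never from a script. Its argument "plan" is text: rows parted by semicolons, each of 7 numbers parted by spaces: the shift along the tool's x, y, z in m, then the turn, a rotation vector about the tool's x, y, z in rad, then the finger opening in m, from 0 to 0.0854. A call has 1 to 12 rows; each row shifts and turns the commanded pose from where the row before left it, along the tool's axes as they then stand; what a row does not reach is not made up. A row lasts 1/8 s, in which the tool goes at most 62.5 mm and 10.7 degrees, less where a joint would pass 70% of its speed; a pose out of reach is approached as far as the arm can. A call is refused whole if a number of a shift passes 0.0625 or a number of a turn 0.188, either way. A call with a gripper value outside its range is refused whole. The fingers move at their own pace and stop on an object; "grip_force" is the grip in N (left out, the last holds). Time passes only in rows, so rows that do not move let the fingers close. It gives the time, the measured TCP pose, the force, the opening and the grip force at its end, in the units of the state.
- env.observe(): the state, without advancing time (a new reading comes with each control period).
- viewer.get_image(name): name is "scene" or "top"; returns (picture, depth): 384x512x3 uint8, red, green, blue; 384x512 float32, m along the optical axis (not along the pixel's ray), 0 where there is no reading.
- viewer.calibration(name): a dict with "fx", "fy", "cx", "cy" (pixels), "R" (3x3) and "t" (3): a world point X has camera coordinates R X + t. Camera axes: x right, y down, z forward; pixel columns grow to the right and rows downward; lengths in m; the calibration is good to about 2 mm. A picture is of the moment at which its call begins. calibration takes no time and is no camera call.
- env.close_job(): hands the job in; it is judged then, once.
Trained networks look in the newest picture that a camera, given by its name, has taken for a name from the list of things; names that differ only in an ending like _2 or _b are one class to them, and where a whole thing is asked for, a point or a joint stands for the part that bears it (a point fixed in the world has none). Each returns a list of dicts, best first, with "conf" (0 to 1); they miss things now and then, are a little off and sometimes report something else, mostly with a low value. They report only what shows in the picture. A call takes as long as a camera call. They do not tell look-alikes from the thing itself.
- recognise(camera, name): "extent" ([centre column, centre row, width, height] in pixels, round what is visible of it).
- pinpoint(camera, name): "pixel" ([column, row] in pixels: a listed point, or the origin of a listed thing).
The state is a dict: "time_s": time; "q": joint angles; "qvel": joint speeds; "joint_efforts": joint torques, N m; "position": TCP position; "tool_rot": TCP orientation; "ft_force": force on the tool from outside, world axes, zero at the start; "wrist_torque": the same for the moment, N m; "grip_width": finger opening in m; "gripper_force": force on a finger pad.
Only numpy, scipy, OpenCV 4.12 (cv2) and the standard library are available. Lean on these libraries where they do the work, as an engineer would, in place of code of your own. Each camera call takes 0.05 s, during which the arm holds its last target. There are 200 camera calls.

## Task

Take the red-handled push stick out of its stand and, with its rubber tip in the block's inside corner, push the wooden jig block flat and square against the abrasive fence before its front passes the brass line. Then feed it along the fence until it meets the sprung buffer of the end stop, kept lightly pressed on the fence all the way (about 5 N, always well under 15 N), and press it firmly on the buffer for a moment (about 10 N on the buffer beyond what it takes to drag the block, never as much as 18 N). Leave the block there, on the fence and still touching the buffer, and put the stick back upright in its stand; touch the block with nothing but the stick, keep it flat on the board, and leave the loupe, the watch and the pot alone.

Things in the scene. Friction and masses are not known exactly. Their poses are not given: they have to be found in the camera images.
- board: Wooden lapping board, fixed, 118 (x) x 380 (y) x 34 mm thick; origin at its underside, on the work surface. Long axis y; the feed goes to +y. A brass start line crosses it at y = -10 mm. The fence's abrasive face is the plane x = +32 mm, facing -x; with the block square against it, block and board axes agree and the block's origin is at board x = +10 mm.
- fence: Aluminium fence bar with a reddish abrasive face, rigidly fixed along the board's +x side, 24 (x) x 340 (y) x 32 mm high, top 66 mm above the work surface; origin at the foot of the abrasive face at mid length, axes as the board's.
- stop_track: Slotted aluminium track, 13 x 110 x 10 mm, fixed on the board's near edge towards its +y end; origin at its foot, mid length, axes as the board's. On it a dark steel end stop reaches across the board, with a rubber buffer (16 mm across, 15 mm up) looking to -y. The stop is clamped at a place that is not reported: the buffer's face is at y = -29 to +26 mm of this frame; see it or feel it.
- buffer_line (a point): On the board, 48 mm to +x of the track's origin, axes as the board's: where the buffer runs in the block's path. The buffer is sprung, about 2 N per mm, solid after 8 mm at about 16 N; let go, it pushes the block back a little until the block's own friction holds it, still in touch.
- jig_block: Light wooden block, loose on the board, 90 mm long (y), 30 mm high, about 0.35 kg (+-40 %), a brassy ring 12 mm high fixed on its front half. Origin: underside, middle of the 90 x 44 mm outline; +y is its front, +x the side for the fence. Front half (y 0..45): x -22..+22 mm; rear half (y -45..0): x -4..+22 mm only. Starts behind the brass line, 12 to 22 mm off the fence, turned up to 0.12 rad.
- push_stick: Push stick, 116 mm long, 50 g, upright in the stand. Origin at the bottom of its tip, z up along it. 0 to 56 mm: light dowel of 12 mm diameter with a round rubber tip; 56 to 61 mm: black guard collar, 44 mm across; 61 to 116 mm: red square handle, 18 x 18 mm, sides along the stick's x and y; grip it here from above. With the tip 8 mm above the board the collar clears block and fence.
- stand: Dark wooden stand, fixed, 56 x 56 x 60 mm high, foot 66 mm; origin at the underside, centre. A 22 mm square hole with a 4 mm chamfer runs down its middle; the dowel hangs in it (5 mm play all round), the stick's collar rests on the top, the tip 4 mm above the work surface. Tall frame posts stand at the worktop's near corners (world x 0.39, y +0.55 and -0.29 m): keep the arm clear of them.
- loupe: Black eye loupe, 33 mm wide, 28 mm high, bystander; origin under its centre.
- watch: Watch head without strap, 43 x 36 x 11 mm, bystander; origin under its centre.
- pot: Yellow round parts pot, 43 mm wide, 18 mm high, bystander; origin under its centre.
- push_corner (a point): The block's inside corner, at block x = -4, y = 0, 15 mm up (axes as the block's): one wall faces -x, the shoulder faces -y. The stick's tip belongs here; push to +x to press on the fence, to +y to feed. Dragging the free block takes roughly 1.5 to 5 N; along the fence, pressed with 5 N, roughly 3 to 12 N, about the same all the way.
There are look-alikes about, which are no part of the job. What is meant by the push_stick is not pink, and is the larger of those in its own colour.

How it is judged:
By the outcome, as a careful person would: the job done as asked, in the order asked, and still so for the second after the job is handed in, with the robot touching nothing.
It also fails if it takes over 72 s, if anything falls off the work surface, if the arm or the gripper's body presses on something with over 40 N, if the wrist force passes 120 N, or if a joint passes its speed limit or range.

## Working session

There is one attempt and no reset: what is moved stays moved. The work goes in short steps, Python scripts to look and compute and a tool call to move; the robot and the scene stay as the last step left them, time stands still between calls to the robot, and variables do not carry over. Pictures are saved under pics/ and viewed, at most 12 in all, crops included, and the job is handed in when it is done.

Besides the shell and the picture viewer there is one more tool, called after "Emit:" as name(argument=value, ...) on one line, values as JSON. move_arm: Moves the arm, as the interface text tells. Its arguments: {"type":"object","properties":{"plan":{"type":"string"},"grip_force":{"type":"number"}},"required":["plan"]}

```bash
mkdir -p pics; ls; cat > h.py <<'E'
import numpy as np,cv2
from rig import env,viewer,recognise,pinpoint
def ray(c,px):
    k=viewer.calibration(c);R=np.array(k['R']);t=np.array(k['t'])
    d=R.T@np.array([(px[0]-k['cx'])/k['fx'],(px[1]-k['cy'])/k['fy'],1.]);return -R.T@t,d
def atz(c,px,z):
    o,d=ray(c,px);return o+d*(z-o[2])/d[2]
def atdepth(c,px,D):
    o,d=ray(c,px);return o+d*D
def proj(c,X):
    k=viewer.calibration(c);p=np.array(k['R'])@np.array(X)+np.array(k['t']);return np.array([k['fx']*p[0]/p[2]+k['cx'],k['fy']*p[1]/p[2]+k['cy']])
def tri(p1,p2):
    o1,d1=ray('scene',p1);o2,d2=ray('top',p2)
    A=np.stack([d1,-d2],1);s=np.linalg.lstsq(A,o2-o1,rcond=None)[0]
    a=o1+d1*s[0];b=o2+d2*s[1];return (a+b)/2,np.linalg.norm(a-b)
E
python3 - <<'E'
from h import *
np.set_printoptions(precision=4,suppress=True)
ims={c:viewer.get_image(c) for c in('scene','top')}
for c in ims:
    cv2.imwrite(f'pics/{c}0.png',cv2.resize(ims[c][0][:,:,::-1],(800,600),interpolation=cv2.INTER_CUBIC));np.save(f'pics/{c}0.npy',ims[c][1])
    o,d=ray(c,(256,192));print(c,o,d)
for n in['board','fence','stop_track','jig_block','push_stick','stand','loupe','watch','pot','push_corner','buffer_line']:
    for c in ims:
        P=pinpoint(c,n);print(n,c,[(np.round(p['pixel'],1).tolist(),round(p['conf'],2)) for p in P[:4]])
print(env.observe())
E
```

```text
pics
scene [-0.1342  0.5552  0.5801] [ 0.6643 -0.5563 -0.4993]
top [ 0.3517 -0.1185  0.9026] [ 0.2163  0.1239 -0.9687]
board scene [([231.5, 216.6], 0.64)]
board top [([239.7, 174.1], 0.55), ([337.8, 240.8], 0.53), ([247.8, 157.3], 0.22)]
fence scene [([223.9, 205.1], 0.56)]
fence top [([245.3, 157.5], 0.93)]
stop_track scene [([203.3, 233.8], 0.79)]
stop_track top [([184.6, 164.3], 0.95)]
jig_block scene [([259.2, 196.9], 0.6)]
jig_block top [([276.8, 190.8], 0.85)]
push_stick scene [([242.8, 243.6], 0.75), ([279.9, 230.9], 0.71)]
push_stick top [([363.5, 276.5], 0.81), ([233.6, 230.7], 0.64), ([189.8, 208.4], 0.59)]
stand scene [([244.5, 249.9], 0.82)]
stand top [([187.6, 205.9], 0.95), ([134.4, 169.4], 0.37)]
loupe scene []
loupe top [([258.1, 252.2], 0.6)]
watch scene [([183.7, 281.7], 0.55)]
watch top [([133.6, 166.7], 0.47)]
pot scene [([304.4, 189.1], 0.66)]
pot top [([340.3, 241.0], 0.69)]
push_corner scene [([261.1, 192.2], 0.61), ([206.5, 234.0], 0.31)]
push_corner top [([276.0, 194.4], 0.62)]
buffer_line scene [([194.2, 227.2], 0.66)]
buffer_line top [([191.8, 145.9], 0.81), ([133.5, 169.6], 0.47)]
{'time_s': 1.2, 'q': array([-77.9954,  21.8089,  74.3355,   0.    ,  83.8593, -12.3362]), 'qvel': array([-0.0111, -0.0507, -0.0301,  0.1417,  0.013 ,  0.1265]), 'joint_efforts': array([  0.0006, -44.8327, -23.1464,  -0.0002,   0.0006,  -0.    ]), 'position': array([ 0.2267, -0.5011,  0.2313]), 'tool_rot': array([[ 0.9111,  0.4122, -0.    ],
       [ 0.4122, -0.9111,  0.0001],
       [ 0.    , -0.0001, -1.    ]]), 'ft_force': array([ 0.8695, -0.2472,  0.6354]), 'wrist_torque': array([-0.0424, -0.0277, -0.0106]), 'gripper_force': 0.0, 'grip_width': 0.08514439487765348}
```

View pics/scene0.png

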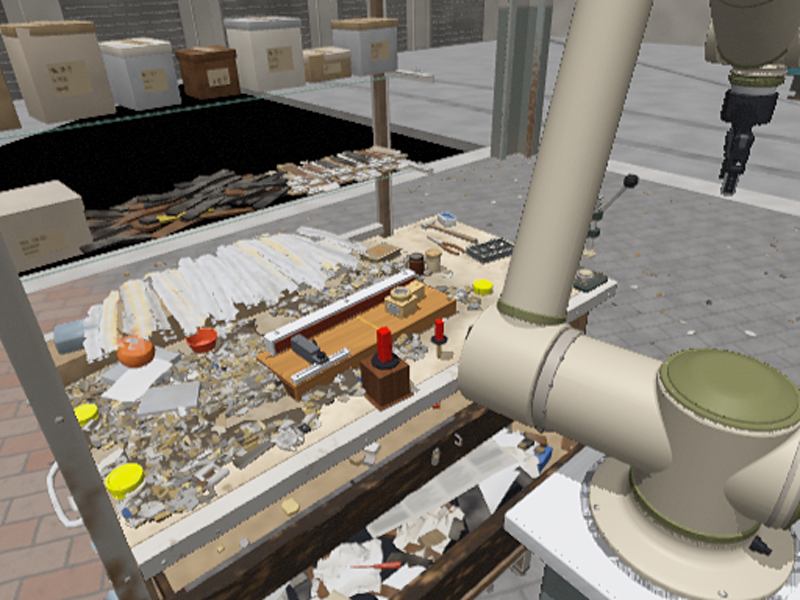

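View pics/top0.png

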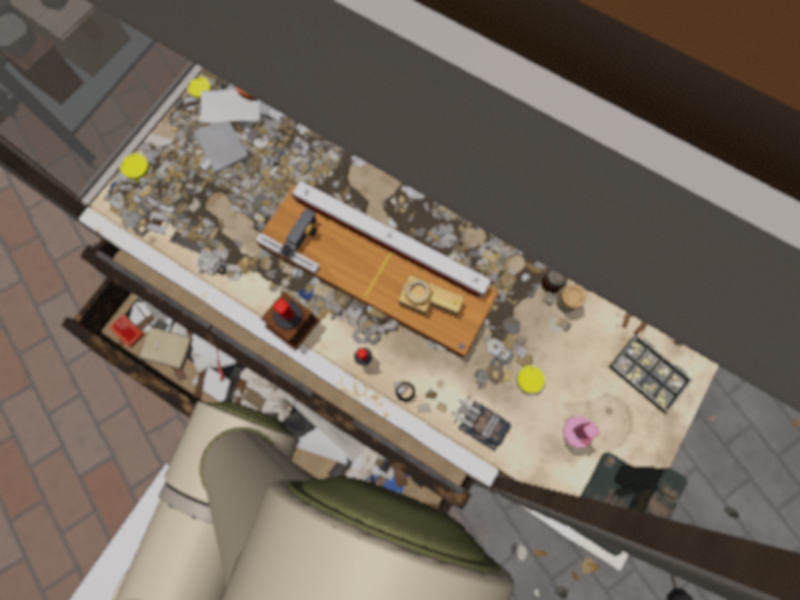

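The scene view shows the red stick in the dark stand at (385,345) and a smaller red look-alike at (440,330). The block is on the board at (405,300), and the stop is at (312,350). In the top view the stick is at (285,310), the block at (430,295), the stop at (298,232) and the brass line at (378,275). All positions are in 800x600 pixels. Next I'll get metric positions.

```bash
python3 - <<'E'
from h import *
np.set_printoptions(precision=4,suppress=True)
S={'stand':([244.5,249.9],[187.6,205.9],0),'fence':([223.9,205.1],[245.3,157.5],.034),'track':([203.3,233.8],[184.6,164.3],.034),'block':([259.2,196.9],[276.8,190.8],.034),'corner':([261.1,192.2],[276,194.4],.049),'bufline':([194.2,227.2],[191.8,145.9],.034),'stick':([242.8,243.6],[189.8,208.4],.004),'board':([231.5,216.6],[239.7,174.1],0),'pot':([304.4,189.1],[340.3,241],0)}
for n,(a,b,z) in S.items():
    print(n,*tri(a,b),atz('scene',a,z)[:2],atz('top',b,z)[:2])
print('loupe',atz('top',[258.1,252.2],0))
# clouds
im=cv2.imread('pics/top0.png');sc=cv2.imread('pics/scene0.png')
for c in('top','scene'):
    D=np.load(f'pics/{c}0.npy');k=viewer.calibration(c)
    v,u=np.mgrid[0:384,0:512];R=np.array(k['R']);t=np.array(k['t'])
    P=np.stack([(u-k['cx'])/k['fx']*D,(v-k['cy'])/k['fy']*D,D],-1)
    W=(P-t)@R;np.save(f'pics/{c}W.npy',W)
    print(c,k['fx'])
W=np.load('pics/topW.npy');D=np.load('pics/top0.npy')
for name,lo,hi in(('fence',.06,.074),('board',.029,.040)):
    m=((W[...,2]>lo)&(W[...,2]<hi)&(D>0)).astype(np.uint8)
    n,l,st,ce=cv2.connectedComponentsWithStats(m)
    for i in np.argsort(-st[1:,4])[:3]+1:
        p=W[l==i];r=cv2.minAreaRect(p[:,:2].astype(np.float32)*1000);print(name,st[i],np.median(p[:,2]),r)
def crop(im,x0,y0,x1,y1,f): 
    return cv2.resize(im[y0:y1,x0:x1],None,fx=f,fy=f,interpolation=cv2.INTER_CUBIC)
t,_=viewer.get_image('top');s,_=viewer.get_image('scene')
a=crop(t[:,:,::-1],160,110,330,235,4.7);cv2.imwrite('pics/tc.png',a)
b=crop(s[:,:,::-1],160,160,320,270,5);cv2.imwrite('pics/sc.png',b)
E
```

```text
stand [0.4314 0.1227 0.0027] 0.0017337802971163433 [0.4349 0.1211] [0.431  0.1228]
fence [0.6057 0.0614 0.0305] 0.005830212919735715 [0.5977 0.0636] [0.607  0.0628]
track [0.5138 0.1837 0.0364] 0.009261816306903333 [0.5217 0.184 ] [0.5109 0.1809]
block [ 0.5761 -0.0493  0.0259] 0.0037513644820818524 [ 0.5638 -0.0412] [ 0.5755 -0.0488]
corner [ 0.565  -0.0518  0.045 ] 0.00272640759667874 [ 0.5613 -0.0468] [ 0.563 -0.053]
bufline [0.5579 0.1902 0.0393] 0.004375728456925902 [0.5621 0.1858] [0.5608 0.1938]
stick [0.4336 0.1164 0.0158] 0.01680671743311726 [0.4537 0.1113] [0.4284 0.1135]
board [0.5708 0.0575 0.0046] 0.0020146203914922006 [0.5775 0.0539] [0.5711 0.0576]
pot [ 0.5647 -0.2446 -0.0184] 0.004088461936182241 [ 0.545  -0.2191] [ 0.5589 -0.2433]
loupe [ 0.4284 -0.0877  0.    ]
top 367.256196027398
scene 360.0364968196349
fence [ 187  116  127   72 1414] 0.06645174741334381 ((616.6266479492188, 59.45050048828125), (27.7176456451416, 339.9181213378906), 3.075644016265869)
fence [ 38  33  76  86 438] 0.06677988177061733 ((557.0071411132812, 546.0733032226562), (6.005363464355469, 292.1931457519531), 89.86820220947266)
fence [166 186  34  31 347] 0.06337110500441888 ((428.6633605957031, 122.88197326660156), (56.71002197265625, 55.722190856933594), 84.9070053100586)
board [ 164  113  155  114 4444] 0.03457917920938221 ((572.346923828125, 65.01296997070312), (121.82156372070312, 397.2693786621094), 2.5920886993408203)
board [124  68  35  44 750] 0.03220323864116399 ((614.7095336914062, 410.2724609375), (119.63212585449219, 80.62579345703125), 58.57994079589844)
board [ 40  37  81  88 330] 0.03472025105686924 ((562.3489379882812, 546.7786254882812), (16.843402862548828, 311.9317321777344), 87.8445816040039)
```

View pics/tc.png

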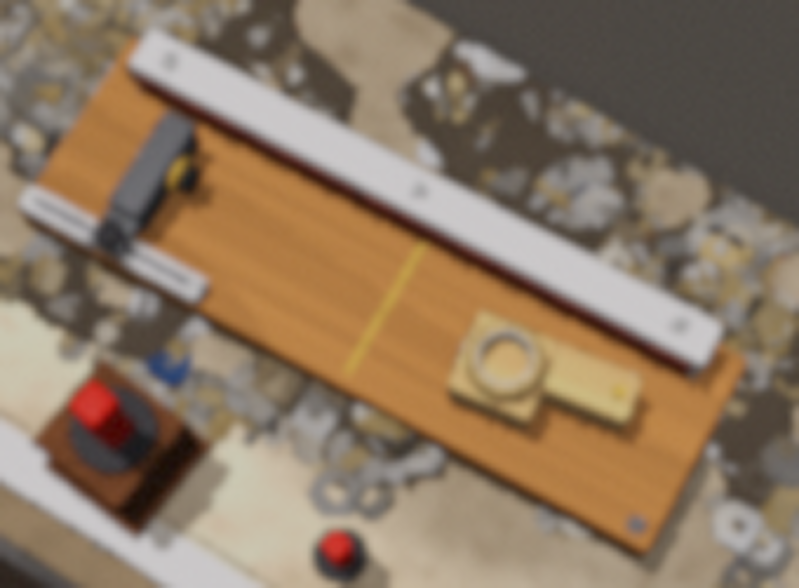

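View pics/sc.png

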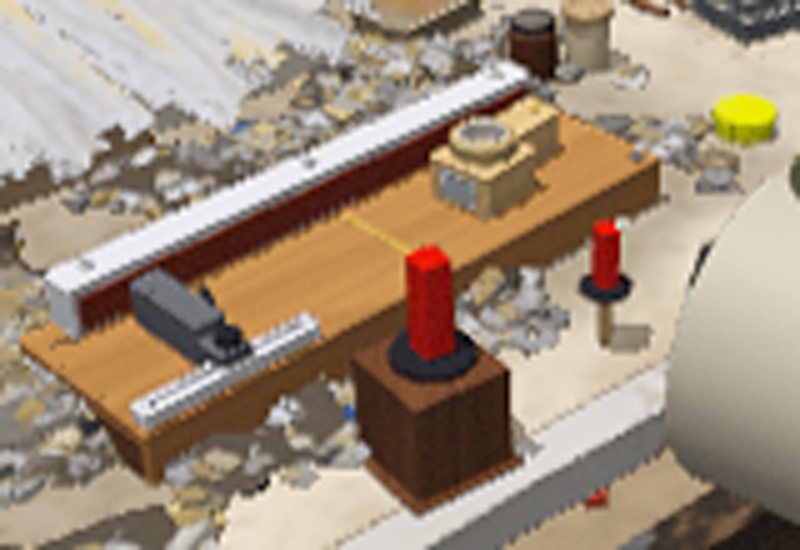

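The top crop shows the fence's top front edge from (130,62) to (695,368), the brass line from (425,243) to (348,375) and the block front at (478,312)–(450,380). The stop's buffer is at about (183,172). The scene crop shows the stick's handle top at (430,258) and its collar on the stand. Now I'll fit poses from edges and colours.

```bash
cat >> h.py <<'E'
def tc(u,v):return (160+(u+.5)/4.7-.5,110+(v+.5)/4.7-.5)
def sc(u,v):return (160+(u+.5)/5-.5,160+(v+.5)/5-.5)
E
python3 - <<'E'
from h import *
from scipy.optimize import least_squares
np.set_printoptions(precision=4,suppress=True)
print('fence front top edge',atz('top',tc(130,62),.066),atz('top',tc(695,368),.066))
print('fence far edge',atz('top',tc(150,30),.066),atz('top',tc(720,330),.066))
print('fence scene L front,R front',atz('scene',sc(80,292),.066),atz('scene',sc(530,80),.066), 'L far',atz('scene',sc(50,272),.066))
print('brass',atz('top',tc(425,243),.034),atz('top',tc(348,375),.034))
print('track ends top',atz('top',tc(35,190),.044),atz('top',tc(20,208),.044),atz('top',tc(209,278),.044),atz('top',tc(198,299),.044))
print('buffer',atz('top',tc(188,172),.049),'scene',atz('scene',sc(205,297),.049))
pts=[(478,312),(450,378),(530,412),(640,375),(628,418)]
print('block top corners',*[atz('top',tc(*p),.064) for p in pts])
print('handle top',atz('top',tc(95,398),.12),atz('scene',sc(430,256),.12), tri(sc(430,256),tc(95,398)))
W=np.load('pics/topW.npy')
for c in('top','scene'):
    im,D=viewer.get_image(c);h=im.astype(int)
    m=((h[...,0]>110)&(h[...,1]<60)&(h[...,2]<60)).astype(np.uint8)
    n,l,st,ce=cv2.connectedComponentsWithStats(m);W=np.load(f'pics/{c}W.npy')
    for i in range(1,n):
        if st[i,4]>12:
            w=W[l==i];print(c,st[i],ce[i],w.mean(0),w[:,2].min(),w[:,2].max())
            if w[:,2].max()>.11 and st[i,4]>30:
                hi=w[w[:,2]>.115];print('  tophi',len(hi),hi.mean(0));
                if c=='scene':
                    s=w[(w[:,2]<.112)&(w[:,2]>.07)]; print('  sides',s[:,:2].min(0),s[:,:2].max(0)); np.save('pics/hs.npy',s)
E
```

```text
fence front top edge [0.5974 0.2269 0.066 ] [ 0.612  -0.1088  0.066 ]
fence far edge [0.6183 0.2285 0.066 ] [ 0.636  -0.1096  0.066 ]
fence scene L front,R front [0.5884 0.2211 0.066 ] [ 0.6068 -0.1057  0.066 ] L far [0.6156 0.2234 0.066 ]
brass [0.6048 0.0473 0.034 ] [0.5221 0.0423 0.034 ]
track ends top [0.5164 0.236  0.044 ] [0.5039 0.2367 0.044 ] [0.5252 0.1304 0.044 ] [0.5126 0.1288 0.044 ]
buffer [0.5669 0.1716 0.049 ] scene [0.5633 0.1634 0.049 ]
block top corners [ 0.5792 -0.001   0.064 ] [ 0.5423 -0.0074  0.064 ] [ 0.5488 -0.0505  0.064 ] [ 0.5947 -0.0873  0.064 ] [ 0.5723 -0.0935  0.064 ]
handle top [0.4327 0.1201 0.12  ] [0.4273 0.1182 0.12  ] (array([0.4309, 0.1185, 0.1193]), np.float64(0.00508264053854496))
top [175 190  10  11  71] [179.7746 195.6338] [0.4309 0.1206 0.1128] 0.05918166419946184 0.12340339305654562
  tophi 56 [0.4301 0.1187 0.12  ]
top [ 73 208  18  13 110] [ 81.7818 213.3818] [ 0.2578  0.4314 -0.1921] -0.19915275875335176 -0.1860710962069915
top [228 224   7   6  27] [231.4074 226.3333] [ 0.4389 -0.0081  0.0734] 0.04144780831852258 0.08048100424836066
scene [278 204   6  14  65] [280.7538 210.1231] [ 0.4385 -0.0082  0.0615] 0.006750524221906455 0.07863581001893799
scene [241 209  10  23 181] [245.3204 220.1215] [0.4218 0.1245 0.0993] 0.03196335956453135 0.5800664557385092
  tophi 38 [0.4116 0.1323 0.1304]
  sides [0.4175 0.1118] [0.4386 0.1286]
scene [119 214   9   8  38] [123.1053 217.2105] [0.7696 0.2962 0.0123] 0.003199729988760419 0.02232224997363673
scene [123 223   6   3  13] [126.     223.6923] [0.7359 0.3025 0.0101] 0.005089411006933881 0.01518472974821215
scene [244 362  12   2  13] [249.8462 362.8462] [ 0.2889  0.2324 -0.1892] -0.1906311779550711 -0.18671952472993958
```

```bash
python3 - <<'E'
from h import *
np.set_printoptions(precision=4,suppress=True)
s=np.load('pics/hs.npy');
q=s[np.abs(s[:,2]-.09)<.022];r=cv2.minAreaRect(q[:,:2].astype(np.float32)*1000);print(len(q),r)
W=np.load('pics/sceneW.npy');p=W[205:222,238:254];
for zz in range(209,219,3): print(np.round(W[zz,241:251,:2]*1000).astype(int).tolist())
a,_=viewer.get_image('scene');b,_=viewer.get_image('top')
A=cv2.resize(a[200:240,226:266,::-1],(400,400),interpolation=cv2.INTER_CUBIC);B=cv2.resize(b[180:220,166:206,::-1],(400,400),interpolation=cv2.INTER_CUBIC)
cv2.imwrite('pics/hd.png',np.hstack([A,B]))
E
```

```text
127 ((425.6274108886719, 123.41032409667969), (22.708492279052734, 13.139728546142578), 37.210609436035156)
[[548, 41], [548, 37], [547, 34], [543, 34], [434, 114], [434, 112], [538, 27], [533, 27], [534, 23], [531, 21]]
[[434, 127], [431, 127], [430, 124], [426, 124], [426, 121], [425, 119], [422, 118], [421, 116], [420, 114], [520, 31]]
[[436, 126], [431, 127], [425, 128], [420, 129], [421, 125], [422, 122], [420, 121], [420, 117], [421, 114], [515, 35]]
[[437, 125], [432, 127], [427, 127], [423, 127], [420, 127], [420, 123], [421, 120], [420, 118], [419, 115], [421, 111]]
```

View pics/hd.png

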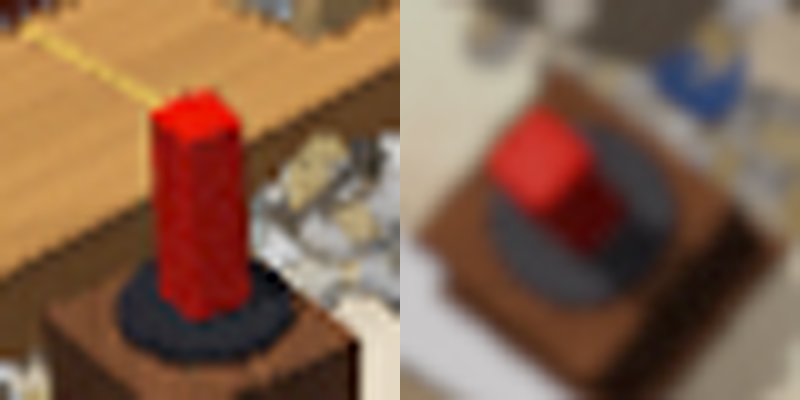

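```bash
python3 - <<'E'
from h import *
np.set_printoptions(precision=4,suppress=True)
S=lambda u,v:(226+(u+.5)/10-.5,200+(v+.5)/10-.5); T=lambda u,v:(166+(u-400+.5)/10-.5,180+(v+.5)/10-.5)
def rect(c,ps,z):
    q=np.array([atz(c,p,z)[:2] for p in ps]);print(c,q.tolist(),q.mean(0))
    for i in range(len(q)-1):
        d=q[i+1]-q[i];print('  edge',np.hypot(*d),(np.degrees(np.arctan2(d[1],d[0]))+45)%90-45)
rect('scene',[S(152,112),S(195,92),S(240,115),S(200,143),S(152,112)],.12)
rect('top',[T(490,155),T(540,103),T(592,160),T(542,217),T(490,155)],.12)
rect('top',[T(418,238),T(548,65),T(772,240)],.06)
rect('scene',[S(45,312),S(190,400),S(355,343)],.06)
o,d=ray('top',T(583,212));print('collar',atz('top',T(583,212),.0645),'sc',atz('scene',S(207,308),.0645))
E
```

```text
scene [[0.43522569881512957, 0.12652033199400425], [0.4351530218529192, 0.11353993406948543], [0.4202410010340624, 0.11205489360309179], [0.4173469672134738, 0.12652786790000498], [0.43522569881512957, 0.12652033199400425]] [0.4286 0.121 ]
  edge 0.012980601381280021 -0.3207944559831475
  edge 0.014985783599426653 5.687152085734709
  edge 0.014759485653430493 11.307796836058458
  edge 0.01787873318985223 -0.024150235749303306
top [[0.42512307402983096, 0.12890003713535386], [0.44062077300529084, 0.12646980535031865], [0.4361604642693035, 0.10934646416802342], [0.4198313792018727, 0.11118475406771926], [0.42512307402983096, 0.12890003713535386]] [0.4294 0.121 ]
  edge 0.015687087048364516 -8.912113141212586
  edge 0.017694721452049283 -14.600038999293915
  edge 0.016432234446194936 -6.423179676361855
  edge 0.01848873409183716 -16.63130043076447
top [[0.4053657289563025, 0.15045662979892044], [0.4560837424812847, 0.1490618937785237], [0.4493896076894748, 0.07998399306129324]] [0.4369 0.1265]
  edge 0.05073718739235421 -1.5752263692976811
  edge 0.06940149716043932 -5.535080895045667
scene [[0.4567916771520015, 0.14603092274371682], [0.4056941268445326, 0.14181425188165903], [0.39638322671654364, 0.09820790284978059]] [0.4196 0.1287]
  edge 0.051271239116908805 4.717471898797868
  edge 0.044589309672649007 -12.052895487309087
collar [0.4308 0.1201 0.0645] sc [0.4265 0.1194 0.0645]
```

Emit:
move_arm(plan="0 0 0 0 0 0.165 0.0854;0 0 0 0 0 0.165 0.0854;0 0 0 0 0 0.164 0.0854;-0.001 -0.05 0 0 0 0 0.0854;-0.001 -0.05 0 0 0 0 0.0854;-0.001 -0.05 0 0 0 0 0.0854;-0.001 -0.05 0 0 0 0 0.0854;-0.001 -0.05 0 0 0 0 0.0854;0 0 0 0 0 0 0.0854", grip_force=100)

```text
time_s: 2.62
position: [0.2389, -0.2489, 0.2316]
tool_rot: [[0.998, -0.067, 0.0], [-0.067, -0.998, -0.0], [0.0, 0.0, -1.0]]
ft_force: [0.9, 0.0, -0.0]
grip_width: 0.0851
gripper_force: 0.0
```

Emit:
move_arm(plan="0.013 -0.041 0 0 0 0 0.0854;0.013 -0.041 0 0 0 0 0.0854;0.013 -0.041 0 0 0 0 0.0854;0.013 -0.041 0 0 0 0 0.0854;0.013 -0.041 0 0 0 0 0.0854;0.0195 -0.0355 0 0 0 0 0.0854;0.0195 -0.0355 0 0 0 0 0.0854;0.0195 -0.0355 0 0 0 0 0.0854;0.0195 -0.0355 0 0 0 0 0.0854;0.0195 -0.0355 0 0 0 0 0.0854;0 0 0 0 0 0 0.0854")

```text
time_s: 4.0
position: [0.4291, 0.1201, 0.2309]
tool_rot: [[0.998, -0.067, 0.0], [-0.067, -0.998, 0.0], [0.0, -0.0, -1.0]]
ft_force: [-0.9, -0.4, -0.5]
grip_width: 0.0853
gripper_force: 0.0
```

Emit:
move_arm(plan="0 0 0.05 0 0 0 0.0854;0 0 0.05 0 0 0 0.0854;0 0 0.04 0 0 0 0.0854;0 0 0.02 0 0 0 0.0854;0 0 0 0 0 0 0.015;0 0 0 0 0 0 0.01;0 0 0 0 0 0 0.005;0 0 0 0 0 0 0;0 0 0 0 0 0 0;0 0 0 0 0 0 0;0 0 0 0 0 0 0", grip_force=100)

```text
time_s: 5.38
position: [0.428, 0.119, 0.0723]
tool_rot: [[0.998, -0.069, 0.002], [-0.069, -0.998, -0.0], [0.002, 0.0, -1.0]]
ft_force: [-0.8, -1.2, 6.9]
grip_width: 0.0167
gripper_force: 97.6
```

```bash
python3 - <<'E'
from h import *
s=env.observe();print(s['position'],s['grip_width'],s['gripper_force'],s['ft_force'],s['wrist_torque'],s['q'])
a,D=viewer.get_image('scene');b,_=viewer.get_image('top')
A=cv2.resize(a[180:250,220:290,::-1],(400,400),interpolation=cv2.INTER_CUBIC);B=cv2.resize(b[160:230,140:210,::-1],(400,400),interpolation=cv2.INTER_CUBIC)
cv2.imwrite('pics/gr.png',np.hstack([A,B]))
E
```

```text
[0.42797024 0.11895186 0.07227575] 0.016681439283317334 97.64915227890015 [-0.82343392 -1.21215687  6.88559375] [-0.11879472  0.25685405 -0.03403136] [ 2.00945828e-01  2.31236978e+01  1.04112652e+02 -1.39471938e-02
  5.26537601e+01  9.41614670e+01]
```

View pics/gr.png

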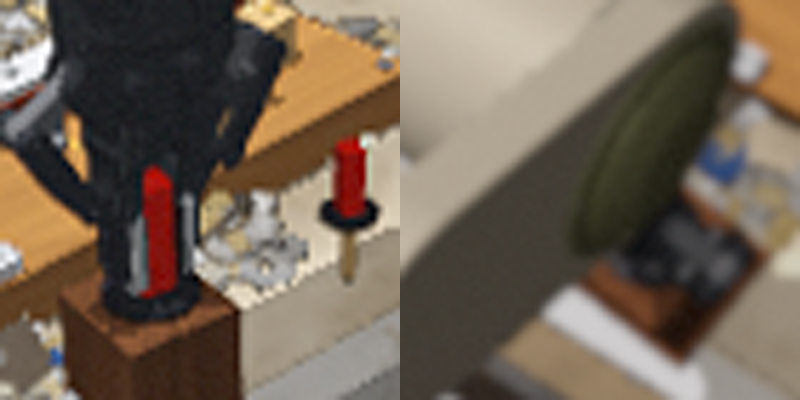

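The picture shows the red handle centred between the pads, at (155,235). Next I lift it, turn to board alignment and carry it to just behind the block.

Emit:
move_arm(plan="0 0 -0.025 0 0 0 0;0 0 -0.025 0 0 0 0;0 0 -0.027 0 0 0 0;0 0 0 0 0 -0.116 0;0.021 0.039 0 0 0 0 0;0.021 0.039 0 0 0 0 0;0.021 0.039 0 0 0 0 0;0.021 0.039 0 0 0 0 0;0.021 0.039 0 0 0 0 0;0 0 0 0 0 0 0")

```text
time_s: 6.72
position: [0.5425, -0.0731, 0.1482]
tool_rot: [[0.999, 0.044, 0.001], [0.044, -0.999, -0.001], [0.001, 0.001, -1.0]]
ft_force: [0.1, 1.0, -1.2]
grip_width: 0.0171
gripper_force: 97.6
```

```bash
python3 - <<'E'
from h import *
np.set_printoptions(precision=4,suppress=True)
s=env.observe();print(s['position'],s['tool_rot'].tolist(),s['grip_width'],s['ft_force'])
a,D=viewer.get_image('scene');b,_=viewer.get_image('top')
A=cv2.resize(a[150:230,210:310,::-1],(800,640),interpolation=cv2.INTER_CUBIC)[:600]
cv2.imwrite('pics/pre.png',A)
print([[ (p['pixel'],p['conf']) for p in pinpoint('scene',n)[:2]] for n in('push_stick','push_corner','jig_block')])
E
```

```text
[ 0.5425 -0.0731  0.1482] [[0.9990339294075471, 0.04393837417324715, 0.0007919390931877395], [0.04393878897989018, -0.9990340927121688, -0.000514219558467037], [0.0007685801820790146, 0.0005485196307740423, -0.9999995542052597]] 0.017070131183777253 [ 0.1354  1.0005 -1.2251]
[[([279.1, 232.2], 0.56), ([269.4, 179.0], 0.53)], [([259.4, 189.8], 0.63)], [([259.5, 196.8], 0.78)]]
```

View pics/pre.png

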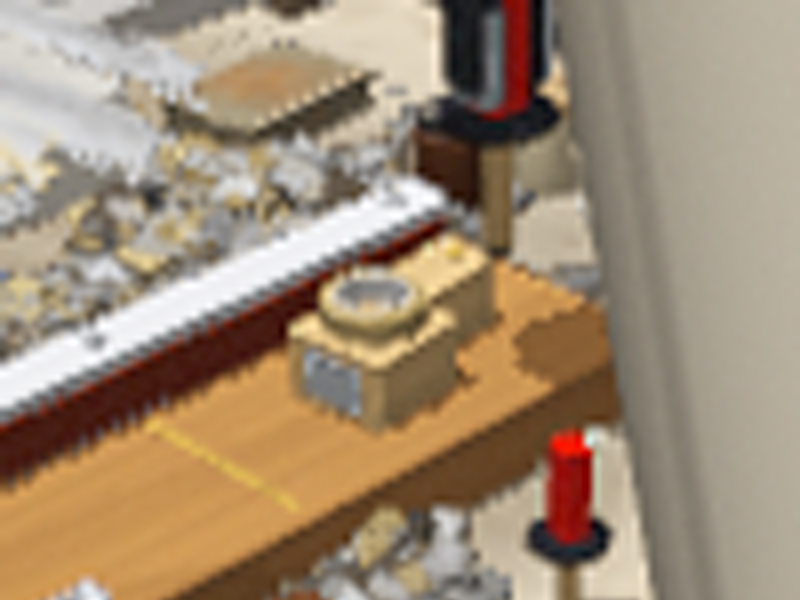

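The stick hangs upright in the gripper, with the tip at about crop (495,252), clear of the block. Checking tip height and the collar offset.

```bash
python3 - <<'E'
from h import *
np.set_printoptions(precision=4,suppress=True)
f=lambda p:((p-np.array([210,150])+.5)*8-.5)
for z in(.07,.075,.08,.085):print(z,f(proj('scene',[.5425,-.0731,z])))
# block model projected, and fence/brass check
o=np.array([.565,-.048]);a=np.radians(9.3);R=np.array([[np.cos(a),-np.sin(a)],[np.sin(a),np.cos(a)]])
for x,y in((22,45),(-22,45),(-22,0),(-4,0),(-4,-45),(22,-45)):
    w=o+R@np.array([x,y])/1000;print((x,y),w,f(proj('scene',[*w,.064])))
for w in((.6048,.0473),(.5221,.0423)):print('brass',f(proj('scene',[*w,.034])))
print('fence R',f(proj('scene',[.612,-.1088,.066])))
E
```

```text
0.07 [499.4553 285.7997]
0.075 [499.4754 273.8018]
0.08 [499.4957 261.7463]
0.085 [499.516 249.633]
(22, 45) [ 0.5794 -0.    ] [281.3812 330.5143]
(-22, 45) [ 0.536  -0.0071] [374.6268 368.6764]
(-22, 0) [ 0.5433 -0.0516] [454.3544 319.0182]
(-4, 0) [ 0.5611 -0.0486] [415.9643 304.1032]
(-4, -45) [ 0.5683 -0.0931] [491.664  258.0047]
(22, -45) [ 0.594  -0.0889] [437.936  238.1444]
brass [139.3074 420.6034]
brass [294.0651 507.94  ]
fence R [445.2704 201.3275]
```

Emit:
move_arm(plan="0 0 0.019 0 0 0 0;0 0 0.019 0 0 0 0;0 -0.007 0 0 0 0 0;0.005 -0.007 0 0 0 0 0;0.005 0 0 0 0 0 0;0 0 0 0 0 0 0;0 0 0 0 0 0 0")

```text
time_s: 7.85
position: [0.551, -0.0565, 0.1105]
tool_rot: [[0.999, 0.047, 0.0], [0.047, -0.999, -0.0], [0.0, 0.0, -1.0]]
ft_force: [0.2, -0.4, -1.0]
grip_width: 0.0169
gripper_force: 97.6
```

```bash
python3 - <<'E'
from h import *
np.set_printoptions(precision=4,suppress=True)
for i in range(4):
    a,D=viewer.get_image('scene');s=env.observe();print(s['position'],s['ft_force'],s['wrist_torque'])
A=cv2.resize(a[160:220,220:300,::-1],(800,600),interpolation=cv2.INTER_CUBIC)
cv2.imwrite('pics/low.png',A)
E
```

```text
[ 0.5509 -0.0565  0.1104] [ 0.239  -0.3632  0.4878] [-0.0084 -0.0113  0.0273]
[ 0.5508 -0.0565  0.1104] [-0.2327 -0.6616 -0.1088] [-0.0425  0.0326  0.0043]
[ 0.5508 -0.0565  0.1103] [-0.1123 -0.8102 -1.027 ] [-0.0171 -0.0344  0.0418]
[ 0.5508 -0.0566  0.1103] [-0.3315 -0.8495 -1.3124] [0.0399 0.0383 0.0108]
```

View pics/low.png

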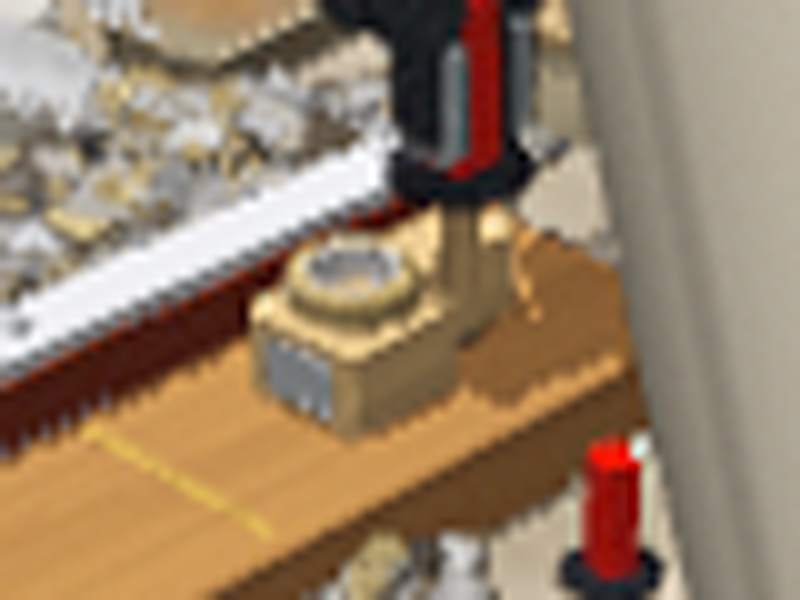

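The stick is standing in the notch by the inside corner, crop (460,270), and the block is undisturbed. Now push toward the fence.

```bash
cat > f.py <<'E'
from h import *
import sys
n=int(sys.argv[1]) if len(sys.argv)>1 else 3
F=[];T=[]
for i in range(n):
    viewer.get_image('scene');s=env.observe();R=s['tool_rot'];F.append(s['ft_force']@R);T.append(s['wrist_torque']@R)
F=np.mean(F,0)*[1,-1,-1];T=np.mean(T,0);d=s['position'][:2]-[.5508,-.0565]
R=s['tool_rot']
print('t',round(s['time_s'],2),'moved fence,feed mm',np.round([d@R[:2,0]*1e3,-d@R[:2,1]*1e3],2),'F(fence,feed,up)',np.round(F,2),'Tq tool xyz',np.round(T,3),'z',round(s['position'][2],4))
E
echo
```

Emit:
move_arm(plan="0.002 -0.0005 0 0 0 0 0;0.002 -0.0005 0 0 0 0 0;0.002 -0.0005 0 0 0 0 0;0.002 -0.0005 0 0 0 0 0;0.002 -0.0005 0 0 0 0 0;0.002 -0.0005 0 0 0 0 0;0.002 -0.0005 0 0 0 0 0;0.002 -0.0005 0 0 0 0 0;0 0 0 0 0 0 0")

```text
time_s: 9.18
position: [0.5669, -0.0516, 0.1103]
tool_rot: [[0.999, 0.047, 0.0], [0.047, -0.999, 0.0], [0.0, -0.0, -1.0]]
ft_force: [-1.8, -1.1, -1.4]
grip_width: 0.0167
gripper_force: 97.9
```

```bash
python3 f.py 4; python3 -c "
from h import *
for n in('push_corner','jig_block'):
  for c in('scene','top'): viewer.get_image(c);print(n,c,[p['pixel'] for p in pinpoint(c,n)[:1]])"
```

```text
t 9.38 moved fence,feed mm [16.26  4.12] F(fence,feed,up) [-0.75 -0.02 -0.72] Tq tool xyz [-0.085 -0.211  0.021] z 0.1103
push_corner scene [[259.6, 189.0]]
push_corner top []
jig_block scene [[255.1, 199.2]]
jig_block top []
```

Emit:
move_arm(plan="0.0015 0 0 0 0 0 0;0.0015 0 0 0 0 0 0;0.0015 0 0 0 0 0 0;0.0015 0 0 0 0 0 0;0 0 0 0 0 0 0")

```text
time_s: 10.4
position: [0.5716, -0.0514, 0.1103]
tool_rot: [[0.999, 0.047, -0.003], [0.047, -0.999, -0.0], [-0.003, -0.0, -1.0]]
ft_force: [-9.0, -0.6, 6.2]
grip_width: 0.0167
gripper_force: 98.3
```

```bash
python3 f.py 4
```

```text
t 10.6 moved fence,feed mm [20.96  4.16] F(fence,feed,up) [-7.63 -0.22  5.62] Tq tool xyz [-0.085 -1.843 -0.015] z 0.1103
```

Emit:
move_arm(plan="0.0012 0 0 0 0 0 0;0.0012 0 0 0 0 0 0;0 0 0 0 0 0 0")

```text
time_s: 10.98
position: [0.5731, -0.0507, 0.1101]
tool_rot: [[0.999, 0.047, -0.005], [0.047, -0.999, 0.001], [-0.005, -0.002, -1.0]]
ft_force: [-11.8, 1.3, 6.9]
grip_width: 0.0169
gripper_force: 98.4
```

```bash
python3 f.py 4; python3 -c "
from h import *
a,_=viewer.get_image('scene')
cv2.imwrite('pics/sq.png',cv2.resize(a[160:220,220:300,::-1],(800,600),interpolation=cv2.INTER_CUBIC))"
```

```text
t 11.18 moved fence,feed mm [22.55  4.72] F(fence,feed,up) [-10.6    1.55   6.43] Tq tool xyz [ 0.36  -2.447  0.006] z 0.1101
```

View pics/sq.png

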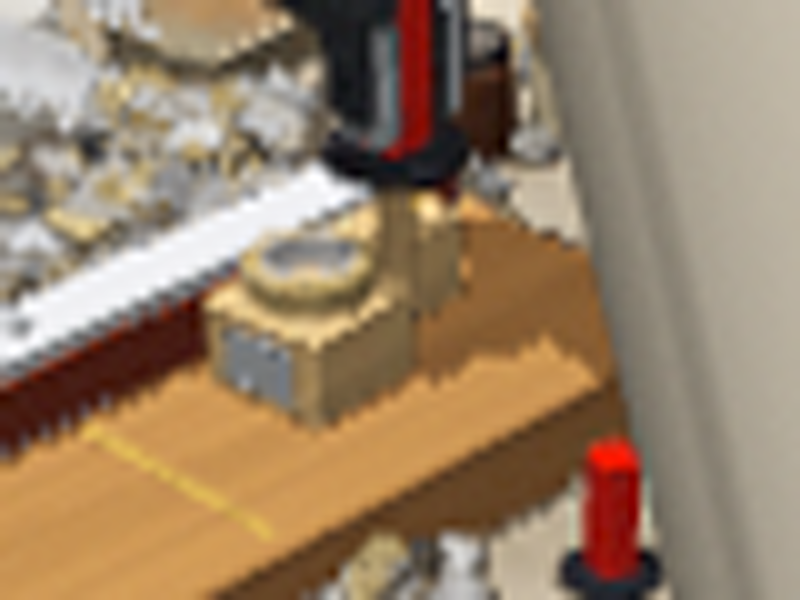

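```bash
cat > fit.py <<'E'
from h import *
from scipy.optimize import least_squares
# scene-crop clicked corners (block xyz mm -> full pixel)
def fit(c,obs):
    def res(p):
        a=p[2];R=np.array([[np.cos(a),-np.sin(a)],[np.sin(a),np.cos(a)]])
        r=[]
        for (x,y,z),px in obs: r+=list(proj(c,[*(p[:2]+R@np.array([x,y])/1000),.034+z/1000])-px)
        return r
    s=least_squares(res,[.57,-.04,.1]);return s.x[:2],np.degrees(s.x[2]),np.abs(s.fun).max()
E
python3 - <<'E'
from fit import *
f=lambda u,v:np.array([220+(u+.5)/10-.5,160+(v+.5)/10-.5])
o1=[((22,45,30),f(253,308)),((-22,45,30),f(353,357)),((-22,45,0),f(352,437)),((-22,0,30),f(455,307)),((22,45,0),f(258,388))]
o2=[((22,45,30),f(207,304)),((-22,45,30),f(318,352)),((-22,45,0),f(318,427)),((-22,0,30),f(412,300)),((22,45,0),f(213,378)),((-22,0,0),f(415,372))]
print(fit('scene',o1));print(fit('scene',o2))
# board yaw from same camera: fence front top edge line and board near edge
g=lambda p,z:atz('scene',f(*p),z)
for a,b,z in(((5,385),(325,205),.066),((95,430),(270,535),.034),((220,600),(620,383),.034)):
    A,B=g(a,z),g(b,z);d=A-B;print(A,B,np.degrees(np.arctan2(d[1],d[0])))
E
```

```text
(array([ 0.56478554, -0.04944401]), np.float64(1.7748262095868255), np.float64(1.0544339731950458))
(array([ 0.57987386, -0.04280237]), np.float64(7.306920877459502), np.float64(1.259479375500831))
[0.59219086 0.07830154 0.066     ] [ 0.61300968 -0.05600823  0.066     ] 98.81106836494473
[0.59887338 0.04421842 0.034     ] [0.52169137 0.04181571 0.034     ] 1.783066904442251
[0.50618354 0.07189518 0.034     ] [ 0.51505157 -0.08605935  0.034     ] 93.21337996732215
```

```bash
cat > cl.py <<'E'
from h import *
def cloud(c,n):
    k=viewer.calibration(c);R=np.array(k['R']);t=np.array(k['t']);im=0;Ds=[]
    for i in range(n):
        im,D=viewer.get_image(c);Ds.append(D)
    D=np.median(Ds,0);v,u=np.mgrid[0:384,0:512]
    P=np.stack([(u-k['cx'])/k['fx']*D,(v-k['cy'])/k['fy']*D,D],-1)
    return im,(P-t)@R,D
E
python3 - <<'E'
from cl import *
np.set_printoptions(precision=4,suppress=True)
im,W,D=cloud('scene',6);np.save('pics/W1.npy',W);np.save('pics/im1.npy',im)
f=lambda u,v:(int(round(160+v/10)),int(round(220+u/10)))
W0=np.load('pics/sceneW.npy')
def plane(W,poly):
    m=np.zeros((384,512),np.uint8);cv2.fillPoly(m,[np.array([[220+u/10,160+v/10] for u,v in poly]).round().astype(int)],1)
    p=W[m>0];
    for _ in range(4):
        c=p.mean(0);U,S,V=np.linalg.svd(p-c);n=V[2];r=(p-c)@n;p=p[np.abs(r)<2*r.std()+1e-4]
    n=n*np.sign(-n[0]) ;return len(p),c,n,r.std(),'yaw-of-normal',np.degrees(np.arctan2(n[1],n[0]))%180
print('side now',plane(W,[(335,365),(400,325),(400,360),(335,405)]))
print('front now',plane(W,[(225,325),(305,360),(305,408),(225,365)]))
print('side before',plane(W0,[(365,372),(450,330),(450,370),(365,418)]) )
print('front before',plane(W0,[(268,330),(340,362),(340,415),(268,372)]))
print('fence',plane(W,[(10,410),(190,315),(190,360),(10,440)]))
print('fence before',plane(W0,[(10,410),(190,315),(190,360),(10,440)]))
E
```

```text
side now (31, array([ 0.5575, -0.0277,  0.0453]), array([-0.9853, -0.1708, -0.0002]), np.float64(0.00040053813120584847), 'yaw-of-normal', np.float64(9.832982281275207))
front now (50, array([0.5712, 0.0018, 0.0505]), array([-0.1896,  0.9817,  0.0203]), np.float64(0.0006312680923028434), 'yaw-of-normal', np.float64(100.92889615110855))
side before (55, array([ 0.5278, -0.0151,  0.059 ]), array([-0.6737, -0.1132, -0.7303]), np.float64(0.003928060826294797), 'yaw-of-normal', np.float64(9.536057903945277))
front before (44, array([ 0.5591, -0.0053,  0.0498]), array([-0.14  ,  0.99  , -0.0154]), np.float64(0.0012068175834727393), 'yaw-of-normal', np.float64(98.0459558134799))
fence (73, array([0.6041, 0.036 , 0.043 ]), array([-0.9979, -0.0596, -0.0257]), np.float64(0.0005844962205398751), 'yaw-of-normal', np.float64(3.4192782115516422))
fence before (81, array([0.6042, 0.0347, 0.0425]), array([-0.9882, -0.0758, -0.1333]), np.float64(0.0013311569102262436), 'yaw-of-normal', np.float64(4.3845570988459315))
```

Averaged depth shows the block's rear corner on the fence but still turned about 7°. The pivot arc needs about +3 mm in x and +5.5 mm in y, so I'll swing it that way.

Emit:
move_arm(plan="-0.001 -0.001 0 0 0 0 0;0 -0.001 0 0 0 0 0;0 -0.001 0 0 0 0 0;0 -0.001 0 0 0 0 0;0 0 0 0 0 0 0")

```text
time_s: 12.15
position: [0.5741, -0.0473, 0.1103]
tool_rot: [[0.999, 0.047, 0.0], [0.047, -0.999, -0.0], [0.0, 0.0, -1.0]]
ft_force: [-1.9, -0.5, -1.0]
grip_width: 0.0169
gripper_force: 97.6
```

```bash
cat > b.py <<'E'
from cl import *
import sys
s=env.observe()
im,W,D=cloud('scene',4)
# predict block pose near stick: segment faces by 3D boxes in board-ish frame
yb=np.radians(3.0);ex=np.array([np.cos(yb),np.sin(yb)]);ey=np.array([-ex[1],ex[0]])
org=s['position'][:2]+10*ex/1e3+6*ey/1e3
P=W[...,:2]-org;X=P@ex*1e3;Y=P@ey*1e3;Z=W[...,2]*1e3
def plane(m):
    p=W[m][:,:2]
    if len(p)<8:return None
    for _ in range(4):
        c=p.mean(0);U,S,V=np.linalg.svd(p-c,full_matrices=False);n=V[1];r=(p-c)@n;p=p[np.abs(r)<2*r.std()+2e-4]
    return len(p),c,n,r.std()
ok=(D>0)&(Z>39)&(Z<59)
a=plane(ok&(X<-14)&(X>-30)&(Y>6)&(Y<40)&(np.abs(X+22)<7))
b=plane(ok&(Y>36)&(Y<54)&(X>-16)&(X<16))
fx=plane((D>0)&(Z>38)&(Z<62)&(X>10)&(X<38)&(Y>55)&(Y<140))
ang=lambda n:(np.degrees(np.arctan2(n[1],n[0]))+45)%90-45
for nm,q in(('side',a),('front',b),('fence',fx)):
    print(nm,q and (q[0],np.round(q[1],4),'yaw',round(ang(q[2]),2),round(q[3]*1e3,2)), q and np.round([(q[1]-org)@ex*1e3,(q[1]-org)@ey*1e3],1))
E
python3 f.py 3; python3 b.py
```

```text
t 12.3 moved fence,feed mm [23.68  8.12] F(fence,feed,up) [-1.1  -0.42 -0.63] Tq tool xyz [-0.188 -0.312  0.003] z 0.1103
side (51, array([ 0.5607, -0.019 ]), 'yaw', np.float64(5.11), np.float64(0.56)) [-21.8  23. ]
front (45, array([0.5804, 0.0049]), 'yaw', np.float64(5.57), np.float64(0.64)) [-1.  45.8]
fence (153, array([0.6029, 0.0588]), 'yaw', np.float64(3.48), np.float64(0.7)) [24.3 98.4]
```

Emit:
move_arm(plan="0.0006 -0.0007 0 0 0 0 0;0.0006 -0.0007 0 0 0 0 0;0.0004 -0.0003 0 0 0 0 0;0 0 0 0 0 0 0")

```text
time_s: 13.0
position: [0.5753, -0.0456, 0.1104]
tool_rot: [[0.999, 0.047, -0.0], [0.047, -0.999, -0.0], [-0.0, 0.0, -1.0]]
ft_force: [-2.9, -1.5, 0.7]
grip_width: 0.0168
gripper_force: 97.7
```

```bash
python3 f.py 3
```

```text
t 13.15 moved fence,feed mm [24.95  9.75] F(fence,feed,up) [-3.17 -1.75  0.08] Tq tool xyz [-0.388 -0.751  0.01 ] z 0.1103
```

Emit:
move_arm(plan="0.0006 -0.0003 0 0 0 0 0;0 0 0 0 0 0 0")

```text
time_s: 13.4
position: [0.5757, -0.0453, 0.1103]
tool_rot: [[0.999, 0.047, -0.001], [0.047, -0.999, -0.0], [-0.001, 0.0, -1.0]]
ft_force: [-4.8, -2.3, 2.1]
grip_width: 0.0168
gripper_force: 98.0
```

```bash
python3 f.py 3;python3 b.py
```

```text
t 13.55 moved fence,feed mm [25.38 10.  ] F(fence,feed,up) [-4.42 -2.02  1.53] Tq tool xyz [-0.542 -1.073  0.003] z 0.1104
side (53, array([ 0.563 , -0.0166]), 'yaw', np.float64(3.66), np.float64(0.62)) [-21.1  23.4]
front (47, array([0.5821, 0.0066]), 'yaw', np.float64(3.53), np.float64(0.73)) [-0.9 45.6]
fence (168, array([0.6028, 0.0618]), 'yaw', np.float64(3.23), np.float64(0.9)) [22.7 99.6]
```

Emit:
move_arm(plan="0.0003 -0.001 0 0 0 0 0;0 -0.0015 0 0 0 0 0;0 -0.002 0 0 0 0 0;0 -0.002 0 0 0 0 0;0 -0.002 0 0 0 0 0;0 -0.002 0 0 0 0 0")

```text
time_s: 14.5
position: [0.5754, -0.036, 0.1103]
tool_rot: [[0.999, 0.047, -0.001], [0.047, -0.999, -0.003], [-0.001, 0.003, -1.0]]
ft_force: [-5.0, -8.5, 0.5]
grip_width: 0.0168
gripper_force: 98.0
```

```bash
python3 f.py 2;python3 b.py
```

```text
t 14.6 moved fence,feed mm [25.51 19.56] F(fence,feed,up) [-5.32 -7.08  1.78] Tq tool xyz [-1.599 -1.277  0.026] z 0.1103
side (46, array([ 0.5626, -0.0071]), 'yaw', np.float64(1.67), np.float64(0.61)) [-21.3  23.3]
front (42, array([0.582 , 0.0156]), 'yaw', np.float64(4.55), np.float64(0.61)) [-0.7 45. ]
fence (164, array([0.6023, 0.0698]), 'yaw', np.float64(3.04), np.float64(0.84)) [22.5 98. ]
```

Emit:
move_arm(plan="0 -0.003 0 0 0 0 0;0 -0.003 0 0 0 0 0;0 -0.003 0 0 0 0 0;0 -0.003 0 0 0 0 0;0 -0.003 0 0 0 0 0;0 -0.003 0 0 0 0 0;0 -0.002 0 0 0 0 0")

```text
time_s: 15.68
position: [0.5744, -0.016, 0.1104]
tool_rot: [[0.999, 0.047, -0.001], [0.047, -0.999, -0.003], [-0.002, 0.003, -1.0]]
ft_force: [-6.7, -9.1, 2.1]
grip_width: 0.0166
gripper_force: 98.0
```

```bash
python3 f.py 2;python3 b.py
```

```text
t 15.78 moved fence,feed mm [25.4  39.49] F(fence,feed,up) [-6.37 -7.32  2.02] Tq tool xyz [-1.715 -1.395  0.051] z 0.1103
side (50, array([0.5613, 0.0118]), 'yaw', np.float64(3.75), np.float64(0.6)) [-21.6  22.3]
front (42, array([0.5807, 0.0354]), 'yaw', np.float64(5.01), np.float64(0.8)) [-0.9 44.9]
fence (186, array([0.6013, 0.0895]), 'yaw', np.float64(3.26), np.float64(0.86)) [22.5 97.8]
```

Emit:
move_arm(plan="-0.0003 -0.003 0 0 0 0 0;-0.0001 -0.003 0 0 0 0 0;0 -0.003 0 0 0 0 0;0 -0.003 0 0 0 0 0;-0.0001 -0.003 0 0 0 0 0;0 -0.003 0 0 0 0 0;0 -0.003 0 0 0 0 0;-0.0001 -0.003 0 0 0 0 0;0 -0.003 0 0 0 0 0;0 -0.003 0 0 0 0 0")

```text
time_s: 17.23
position: [0.5725, 0.0142, 0.1103]
tool_rot: [[0.999, 0.047, -0.001], [0.047, -0.999, -0.002], [-0.001, 0.002, -1.0]]
ft_force: [-5.0, -6.8, 1.7]
grip_width: 0.0166
gripper_force: 98.2
```

```bash
python3 f.py 2;python3 b.py
```

```text
t 17.32 moved fence,feed mm [25.   69.83] F(fence,feed,up) [-5.45 -6.91  1.59] Tq tool xyz [-1.445 -1.15   0.039] z 0.1103
side (54, array([0.5596, 0.0436]), 'yaw', np.float64(2.76), np.float64(0.53)) [-21.4  23.9]
front (42, array([0.5786, 0.0659]), 'yaw', np.float64(4.22), np.float64(0.53)) [-1.2 45.1]
fence (174, array([0.5994, 0.1197]), 'yaw', np.float64(3.19), np.float64(0.7)) [22.4 97.7]
```

Emit:
move_arm(plan="0 -0.003 0 0 0 0 0;-0.0001 -0.0035 0 0 0 0 0;0 -0.0035 0 0 0 0 0;0 -0.0035 0 0 0 0 0;-0.0001 -0.0035 0 0 0 0 0;0 -0.0035 0 0 0 0 0;0 -0.0035 0 0 0 0 0;-0.0001 -0.0035 0 0 0 0 0;0 -0.0035 0 0 0 0 0;0 -0.0035 0 0 0 0 0")

```text
time_s: 18.77
position: [0.5706, 0.0486, 0.1103]
tool_rot: [[0.999, 0.047, -0.001], [0.047, -0.999, -0.002], [-0.001, 0.002, -1.0]]
ft_force: [-4.7, -8.3, 1.7]
grip_width: 0.017
gripper_force: 98.0
```

```bash
python3 f.py 2;python3 b.py; python3 - <<'E'
from cl import *
im,W,D=cloud('top',4)
p=W[(D>0)&(W[...,2]>.042)&(W[...,0]>.545)&(W[...,0]<.585)&(W[...,1]>.12)&(W[...,1]<.22)]
o=np.argsort(p[:,1]);print(np.round(p[o][::2]*1e3).astype(int).tolist())
cv2.imwrite('pics/stop.png',cv2.resize(im[120:180,170:250,::-1],(800,600),interpolation=cv2.INTER_CUBIC))
E
```

```text
t 18.88 moved fence,feed mm [ 24.68 104.41] F(fence,feed,up) [-5.46 -6.74  1.99] Tq tool xyz [-1.426 -1.145  0.053] z 0.1103
side (56, array([0.5577, 0.0772]), 'yaw', np.float64(3.78), np.float64(0.6)) [-21.3  22.9]
front (42, array([0.5778, 0.1004]), 'yaw', np.float64(3.03), np.float64(0.52)) [-0.1 45. ]
fence (159, array([0.598 , 0.1497]), 'yaw', np.float64(2.93), np.float64(0.89)) [22.7 93.2]
[]
```

View pics/stop.png

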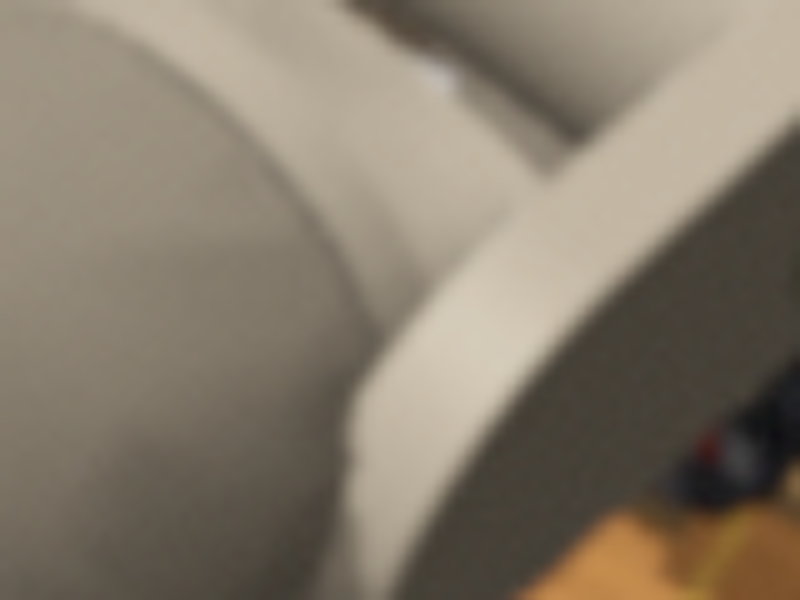

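The arm hides the stop in this top view (only the arm shows), so I'll use the initial cloud to locate the buffer.

```bash
python3 - <<'E'
import numpy as np
for c in('top','scene'):
    W=np.load(f'pics/{c}W.npy')
    p=W[(W[...,2]>.043)&(W[...,2]<.09)&(W[...,0]>.535)&(W[...,0]<.585)&(W[...,1]>.12)&(W[...,1]<.22)]
    o=np.argsort(p[:,1]);print(c,len(p),np.round(p[o][:60:2]*1e3).astype(int).tolist())
E
```

```text
top 223 [[563, 165, 48], [567, 165, 46], [568, 165, 49], [560, 165, 52], [566, 166, 55], [567, 166, 58], [558, 166, 56], [565, 167, 60], [570, 169, 53], [559, 169, 58], [568, 170, 57], [565, 171, 56], [562, 171, 61], [556, 171, 53], [556, 173, 59], [555, 173, 54], [565, 174, 58], [536, 174, 60], [558, 174, 59], [567, 175, 58], [541, 175, 55], [547, 176, 46], [540, 176, 49], [542, 176, 58], [536, 176, 65], [544, 176, 47], [555, 176, 56], [545, 176, 65], [551, 176, 58], [546, 176, 54]]
scene 148 [[557, 163, 52], [561, 166, 58], [564, 167, 57], [555, 167, 52], [558, 168, 57], [536, 175, 62], [543, 177, 62], [561, 177, 63], [566, 178, 60], [575, 178, 63], [545, 179, 62], [559, 179, 62], [577, 180, 62], [551, 181, 63], [546, 181, 63], [555, 181, 61], [564, 182, 60], [540, 182, 63], [548, 183, 62], [543, 183, 62], [538, 183, 62], [556, 184, 62], [585, 184, 61], [536, 185, 60], [540, 185, 62], [562, 186, 63], [557, 186, 62], [552, 186, 62], [537, 187, 61], [564, 188, 63]]
```

Emit:
move_arm(plan="0 -0.003 0 0 0 0 0;-0.0001 -0.003 0 0 0 0 0;0 -0.003 0 0 0 0 0;0 -0.003 0 0 0 0 0;-0.0001 -0.003 0 0 0 0 0;0 -0.003 0 0 0 0 0;0 -0.003 0 0 0 0 0;-0.0001 -0.003 0 0 0 0 0")

```text
time_s: 20.27
position: [0.5692, 0.0726, 0.1103]
tool_rot: [[0.999, 0.047, -0.001], [0.047, -0.999, -0.002], [-0.001, 0.002, -1.0]]
ft_force: [-3.2, -7.4, 1.9]
grip_width: 0.0168
gripper_force: 98.0
```

```bash
python3 f.py 3
```

```text
t 20.43 moved fence,feed mm [ 24.41 128.43] F(fence,feed,up) [-4.49 -5.93  1.28] Tq tool xyz [-1.385 -1.064  0.032] z 0.1103
```

Emit:
move_arm(plan="0 -0.003 0 0 0 0 0;0 -0.003 0 0 0 0 0;0 -0.003 0 0 0 0 0;0 -0.003 0 0 0 0 0;-0.0001 -0.003 0 0 0 0 0;0 -0.003 0 0 0 0 0;0 -0.003 0 0 0 0 0;0 -0.003 0 0 0 0 0;-0.0001 -0.003 0 0 0 0 0;0 -0.003 0 0 0 0 0;0 -0.003 0 0 0 0 0")

```text
time_s: 21.8
position: [0.5674, 0.1055, 0.1103]
tool_rot: [[0.999, 0.047, -0.001], [0.047, -0.999, -0.002], [-0.001, 0.002, -1.0]]
ft_force: [-4.3, -8.4, 2.6]
grip_width: 0.0166
gripper_force: 98.1
```

```bash
python3 f.py 3
```

```text
t 21.95 moved fence,feed mm [ 24.15 161.37] F(fence,feed,up) [-4.57 -6.62  2.65] Tq tool xyz [-1.507 -1.112  0.052] z 0.1103
```

Emit:
move_arm(plan="0 -0.0015 0 0 0 0 0;0 -0.0015 0 0 0 0 0;0 -0.0015 0 0 0 0 0;0 -0.0015 0 0 0 0 0")

```text
time_s: 22.45
position: [0.5671, 0.1114, 0.1103]
tool_rot: [[0.999, 0.047, -0.001], [0.047, -0.999, -0.002], [-0.002, 0.002, -1.0]]
ft_force: [-5.0, -8.1, 2.0]
grip_width: 0.0168
gripper_force: 98.1
```

```bash
python3 f.py 3
```

```text
t 22.6 moved fence,feed mm [ 24.08 167.13] F(fence,feed,up) [-5.46 -7.46  2.45] Tq tool xyz [-1.649 -1.161  0.004] z 0.1103
```

Emit:
move_arm(plan="0 -0.001 0 0 0 0 0;0 -0.001 0 0 0 0 0;0 -0.001 0 0 0 0 0")

```text
time_s: 22.98
position: [0.567, 0.114, 0.1103]
tool_rot: [[0.999, 0.047, -0.001], [0.047, -0.999, -0.003], [-0.002, 0.003, -1.0]]
ft_force: [-4.1, -10.8, 1.9]
grip_width: 0.0171
gripper_force: 98.2
```

```bash
python3 f.py 3
```

```text
t 23.12 moved fence,feed mm [ 24.13 169.57] F(fence,feed,up) [ -5.23 -10.2    2.4 ] Tq tool xyz [-2.247 -1.187  0.008] z 0.1103
```

Emit:
move_arm(plan="0 -0.001 0 0 0 0 0;0 -0.001 0 0 0 0 0")

```text
time_s: 23.38
position: [0.567, 0.1154, 0.1104]
tool_rot: [[0.999, 0.047, -0.001], [0.047, -0.999, -0.005], [-0.001, 0.005, -1.0]]
ft_force: [-4.4, -13.8, 1.8]
grip_width: 0.0171
gripper_force: 98.3
```

```bash
python3 f.py 3
```

```text
t 23.52 moved fence,feed mm [ 24.15 171.01] F(fence,feed,up) [ -5.33 -12.37   2.42] Tq tool xyz [-2.796 -1.207  0.021] z 0.1103
```

Emit:
move_arm(plan="0 -0.001 0 0 0 0 0;0 -0.001 0 0 0 0 0")

```text
time_s: 23.78
position: [0.5669, 0.1168, 0.1104]
tool_rot: [[0.999, 0.047, -0.001], [0.047, -0.999, -0.006], [-0.002, 0.006, -1.0]]
ft_force: [-4.3, -16.6, 1.8]
grip_width: 0.0172
gripper_force: 98.4
```

```bash
python3 f.py 3
```

```text
t 23.93 moved fence,feed mm [ 24.19 172.46] F(fence,feed,up) [ -5.27 -15.28   2.38] Tq tool xyz [-3.395 -1.231  0.022] z 0.1103
```

Emit:
move_arm(plan="0 -0.001 0 0 0 0 0;0 -0.0003 0 0 0 0 0;0 0 0 0 0 0 0")

```text
time_s: 24.3
position: [0.5669, 0.1178, 0.1104]
tool_rot: [[0.999, 0.047, -0.001], [0.047, -0.999, -0.006], [-0.002, 0.006, -1.0]]
ft_force: [-3.9, -17.1, 2.2]
grip_width: 0.017
gripper_force: 98.4
```

```bash
python3 f.py 5; python3 b.py
```

```text
t 24.55 moved fence,feed mm [ 24.2  173.31] F(fence,feed,up) [ -5.63 -17.1    2.76] Tq tool xyz [-3.758 -1.242  0.045] z 0.1104
side (67, array([0.5539, 0.1455]), 'yaw', np.float64(2.75), np.float64(0.68)) [-21.6  22.4]
front (16, array([0.5745, 0.1682]), 'yaw', np.float64(2.3), np.float64(0.7)) [ 0.2 43.9]
fence (110, array([0.595 , 0.2071]), 'yaw', np.float64(1.31), np.float64(1.3)) [22.8 81.8]
```

Emit:
move_arm(plan="0 0 0 0 0 0 0;0 0 0 0 0 0 0;0 0 0 0 0 0 0;0 0.001 0 0 0 0 0;0 0.001 0 0 0 0 0;0 0 0 0 0 0 0")

```text
time_s: 25.5
position: [0.5668, 0.1172, 0.1103]
tool_rot: [[0.999, 0.047, -0.002], [0.047, -0.999, -0.003], [-0.002, 0.003, -1.0]]
ft_force: [-4.9, -11.2, 2.3]
grip_width: 0.0169
gripper_force: 98.5
```

```bash
python3 f.py 3
```

```text
t 25.65 moved fence,feed mm [ 24.1  172.77] F(fence,feed,up) [-5.25 -9.59  2.39] Tq tool xyz [-2.273 -1.196 -0.036] z 0.1103
```

Emit:
move_arm(plan="0 0.001 0 0 0 0 0;0 0 0 0 0 0 0")

```text
time_s: 25.9
position: [0.5667, 0.1169, 0.1103]
tool_rot: [[0.999, 0.047, -0.002], [0.047, -0.999, -0.002], [-0.002, 0.002, -1.0]]
ft_force: [-4.1, -7.0, 2.2]
grip_width: 0.0168
gripper_force: 98.6
```

```bash
python3 f.py 3
```

```text
t 26.05 moved fence,feed mm [ 24.03 172.47] F(fence,feed,up) [-5.32 -7.17  2.68] Tq tool xyz [-1.519 -1.194 -0.007] z 0.1103
```

Emit:
move_arm(plan="0 0.0007 0 0 0 0 0;0 0.0007 0 0 0 0 0;0 0 0 0 0 0 0")

```text
time_s: 26.42
position: [0.5667, 0.1166, 0.1103]
tool_rot: [[0.999, 0.047, -0.002], [0.047, -0.999, 0.0], [-0.002, -0.0, -1.0]]
ft_force: [-4.8, -2.8, 2.5]
grip_width: 0.0169
gripper_force: 98.8
```

```bash
python3 f.py 3
```

```text
t 26.57 moved fence,feed mm [ 23.95 172.08] F(fence,feed,up) [-5.15 -2.    2.23] Tq tool xyz [-0.494 -1.128 -0.033] z 0.1103
```

Emit:
move_arm(plan="-0.0005 0 0 0 0 0 0;-0.0005 0 0 0 0 0 0;0 0 0 0 0 0 0")

```text
time_s: 26.95
position: [0.5664, 0.1163, 0.1103]
tool_rot: [[0.999, 0.047, 0.0], [0.047, -0.999, -0.0], [0.0, 0.0, -1.0]]
ft_force: [-2.6, -2.8, -0.7]
grip_width: 0.0172
gripper_force: 98.3
```

```bash
python3 f.py 3
```

```text
t 27.1 moved fence,feed mm [ 23.62 171.87] F(fence,feed,up) [-3.03 -3.22  0.14] Tq tool xyz [-0.71  -0.622 -0.013] z 0.1103
```

Emit:
move_arm(plan="-0.0003 0.0005 0 0 0 0 0;-0.0003 0.0005 0 0 0 0 0;-0.0003 0.0005 0 0 0 0 0;-0.0005 0.0005 0 0 0 0 0;-0.001 0.001 0 0 0 0 0;-0.002 0.002 0 0 0 0 0;-0.004 0.004 0 0 0 0 0;0 0 0 0 0 0 0")

```text
time_s: 28.1
position: [0.5579, 0.1069, 0.1104]
tool_rot: [[0.999, 0.046, -0.0], [0.046, -0.999, 0.0], [-0.0, -0.0, -1.0]]
ft_force: [0.3, -0.6, -0.3]
grip_width: 0.0169
gripper_force: 98.4
```

```bash
python3 f.py 3; python3 - <<'E'
from h import *
a,_=viewer.get_image('scene')
cv2.imwrite('pics/end.png',cv2.resize(a[180:255,180:280,::-1],(800,600),interpolation=cv2.INTER_CUBIC))
E
```

```text
t 28.25 moved fence,feed mm [ 15.16 163.03] F(fence,feed,up) [-0.13  0.24 -0.72] Tq tool xyz [ 0.018 -0.005  0.005] z 0.1104
```

View pics/end.png

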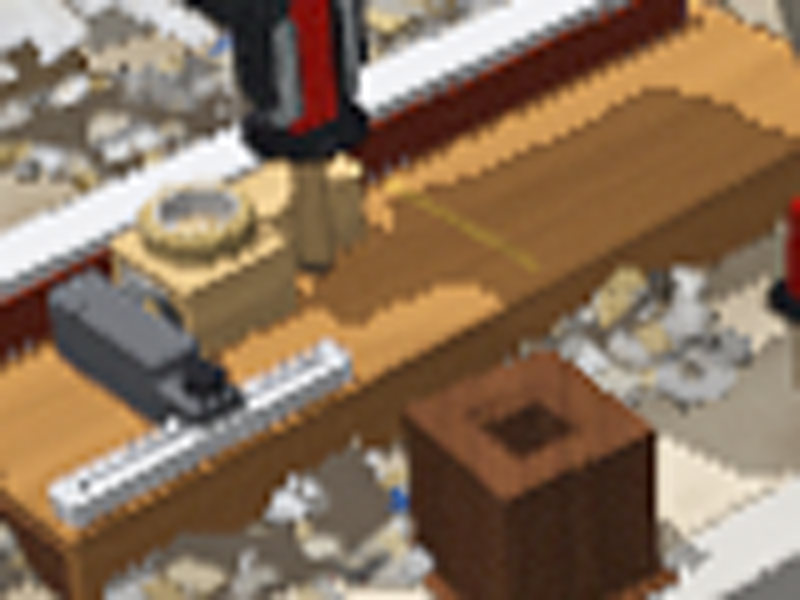

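The picture shows the block against the fence with its front on the buffer at (150,290). The stick is clear, and the stand hole is visible at (525,430). Lift, and measure the hole.

Emit:
move_arm(plan="-0.005 0.003 0 0 0 0 0;0 0 -0.02 0 0 0 0;0 0 -0.022 0 0 0 0;0 0 0 0 0 0 0")

```text
time_s: 28.8
position: [0.5539, 0.1037, 0.1535]
tool_rot: [[0.999, 0.047, 0.003], [0.047, -0.999, -0.0], [0.003, 0.0, -1.0]]
ft_force: [-0.7, -1.0, -1.0]
grip_width: 0.017
gripper_force: 98.4
```

```bash
python3 - <<'E'
from cl import *
np.set_printoptions(precision=4,suppress=True)
im,W,D=cloud('scene',6);s=env.observe();print(s['position'],s['tool_rot'].tolist())
f=lambda u,v:(180+(u+.5)/8-.5,180+(v+.5)/8-.5)
print('hole atz',[atz('scene',f(*p),.06)[:2] for p in((475,420),(520,395),(580,430),(535,462),(527,428))])
m=(D>0)&(np.abs(W[...,2]-.06)<.006)&(np.abs(W[...,0]-.43)<.045)&(np.abs(W[...,1]-.12)<.045)
p=W[m];print(len(p),cv2.minAreaRect(p[:,:2].astype(np.float32)*1e3),np.median(p[:,2]))
# side faces
for nm,k in(('y+',(W[...,1]>.135)&(W[...,1]<.16)&(np.abs(W[...,0]-.43)<.02)),('x-',(W[...,0]<.415)&(W[...,0]>.39)&(np.abs(W[...,1]-.12)<.02))):
    q=W[k&(D>0)&(W[...,2]>.014)&(W[...,2]<.05)];print(nm,len(q),np.median(q,0) if len(q) else '')
# collar of held stick: dark points at z tip+56..61
z=s['position'][2]-.068
k=(D>0)&(W[...,2]>z+.059)&(W[...,2]<z+.064)&(np.hypot(W[...,0]-s['position'][0],W[...,1]-s['position'][1])<.03);q=W[k];print('collar',len(q),cv2.minAreaRect(q[:,:2].astype(np.float32)*1e3))
k=(D>0)&(W[...,2]>z+.005)&(W[...,2]<z+.05)&(np.hypot(W[...,0]-s['position'][0],W[...,1]-s['position'][1])<.015);q=W[k];
def circ(q):
    from scipy.optimize import least_squares
    r=least_squares(lambda c:np.hypot(q[:,0]-c[0],q[:,1]-c[1])-.006,s['position'][:2],loss='soft_l1',f_scale=.001);return r.x
for a,b in((.005,.02),(.02,.035),(.035,.05)):
    qq=q[(q[:,2]>z+a)&(q[:,2]<z+b)];print('dowel',a,len(qq),circ(qq))
E
```

```text
[0.5531 0.1037 0.1515] [[0.9989041465515414, 0.04677641155233112, -0.0015726806489539979], [0.0467765008316666, -0.9989053801884169, 2.0014484333084782e-05], [-0.0015700229558021294, -9.355704907514567e-05, -0.9999987631367332]]
hole atz [array([0.4379, 0.1332]), array([0.4387, 0.115 ]), array([0.4126, 0.1129]), array([0.4094, 0.133 ]), array([0.4241, 0.1241])]
329 ((427.7007751464844, 121.16116333007812), (56.154693603515625, 57.9876594543457), 85.1792221069336) 0.05916388547841106
y+ 105 [0.4293 0.1486 0.0321]
x- 167 [0.3997 0.1212 0.0321]
collar 70 ((549.61865234375, 106.50245666503906), (39.18157196044922, 30.5618953704834), 58.519901275634766)
dowel 0.005 24 [0.5546 0.1035]
dowel 0.02 21 [0.555  0.1037]
dowel 0.035 20 [0.5546 0.1037]
```

Emit:
move_arm(plan="-0.031 -0.0058 0 0 0 0 0;-0.031 -0.0058 0 0 0 0 0;-0.031 -0.0058 0 0 0 0 0;-0.032 -0.0058 0 0 0 0 0;0 0 0 0 0 0 0;0 0 0 0 0 0 0")

```text
time_s: 29.85
position: [0.4283, 0.121, 0.1523]
tool_rot: [[0.999, 0.047, 0.001], [0.047, -0.999, -0.0], [0.001, 0.0, -1.0]]
ft_force: [0.2, 0.4, -0.4]
grip_width: 0.0173
gripper_force: 98.4
```

```bash
python3 - <<'E'
from cl import *
from scipy.optimize import least_squares
np.set_printoptions(precision=4,suppress=True)
im,W,D=cloud('scene',4);s=env.observe();print(s['position'],s['ft_force'])
z=s['position'][2]-.068
k=(D>0)&(W[...,2]>z+.006)&(W[...,2]<z+.05)&(np.hypot(W[...,0]-s['position'][0],W[...,1]-s['position'][1])<.015);q=W[k]
print(len(q),least_squares(lambda c:np.hypot(q[:,0]-c[0],q[:,1]-c[1])-.006,s['position'][:2],loss='soft_l1',f_scale=.001).x)
E
```

```text
[0.4282 0.121  0.1521] [ 0.4014 -0.0474 -1.2075]
69 [0.4299 0.1207]
```

Emit:
move_arm(plan="-0.0017 0 0.01 0 0 0 0;0 0 0.015 0 0 0 0;0 0 0.015 0 0 0 0;0 0 0.01 0 0 0 0;0 0 0 0 0 0 0")

```text
time_s: 30.68
position: [0.4255, 0.121, 0.1016]
tool_rot: [[0.999, 0.047, -0.002], [0.047, -0.999, -0.0], [-0.002, -0.0, -1.0]]
ft_force: [0.3, 0.4, -0.5]
grip_width: 0.0167
gripper_force: 98.4
```

```bash
python3 f.py 2
```

```text
t 30.77 moved fence,feed mm [-116.33  183.14] F(fence,feed,up) [ 0.64 -0.2  -0.58] Tq tool xyz [-0.031  0.007 -0.031] z 0.1025
```

Emit:
move_arm(plan="0 0 0.01 0 0 0 0;0 0 0.01 0 0 0 0;0 0 0.006 0 0 0 0;0 0 0.002 0 0 0 0;0 0 0 0 0 0 0")

```text
time_s: 31.4
position: [0.4259, 0.121, 0.0743]
tool_rot: [[0.999, 0.047, -0.0], [0.047, -0.999, -0.0], [-0.0, 0.0, -1.0]]
ft_force: [-0.1, -0.5, -0.3]
grip_width: 0.0165
gripper_force: 98.4
```

```bash
python3 f.py 2
```

```text
t 31.5 moved fence,feed mm [-116.38  183.17] F(fence,feed,up) [-0.22  0.04 -0.26] Tq tool xyz [ 0.018  0.021 -0.028] z 0.0745
```

Free so far. Now the last 2 mm until it seats.

Emit:
move_arm(plan="0 0 0.001 0 0 0 0;0 0 0.001 0 0 0 0;0 0 0 0 0 0 0")

```text
time_s: 31.88
position: [0.4259, 0.121, 0.0723]
tool_rot: [[0.999, 0.047, 0.0], [0.047, -0.999, -0.0], [0.0, 0.0, -1.0]]
ft_force: [-0.1, 0.7, -0.3]
grip_width: 0.017
gripper_force: 98.8
```

```bash
python3 f.py 2
```

```text
t 31.98 moved fence,feed mm [-116.53  183.14] F(fence,feed,up) [ 0.4   0.06 -0.94] Tq tool xyz [-0.018  0.018  0.012] z 0.0723
```

Emit:
move_arm(plan="0 0 0.0008 0 0 0 0;0 0 0 0 0 0 0")

```text
time_s: 32.22
position: [0.4259, 0.121, 0.0723]
tool_rot: [[0.999, 0.047, 0.001], [0.047, -0.999, -0.0], [0.001, 0.0, -1.0]]
ft_force: [-4.1, -0.8, 10.9]
grip_width: 0.0168
gripper_force: 100.2
```

```bash
python3 f.py 2
```

```text
t 32.33 moved fence,feed mm [-116.49  183.17] F(fence,feed,up) [-3.98 -0.19 10.96] Tq tool xyz [-0.069 -0.538  0.038] z 0.0723
```

Emit:
move_arm(plan="0 0 0.0007 0 0 0 0;0 0 0 0 0 0 0")

```text
time_s: 32.58
position: [0.4259, 0.121, 0.0722]
tool_rot: [[0.999, 0.047, 0.001], [0.047, -0.999, -0.0], [0.001, 0.0, -1.0]]
ft_force: [-6.2, -1.8, 20.4]
grip_width: 0.0168
gripper_force: 101.5
```

```bash
python3 f.py 2
```

```text
t 32.67 moved fence,feed mm [-116.44  183.18] F(fence,feed,up) [-6.54 -0.52 20.56] Tq tool xyz [-0.092 -0.994 -0.011] z 0.0723
```

Emit:
move_arm(plan="0 0 -0.0013 0 0 0 0;0 0 0 0 0 0 0.02;0 0 0 0 0 0 0.024;0 0 0 0 0 0 0.03;0 0 0 0 0 0 0.045;0 0 0 0 0 0 0.06;0 0 0 0 0 0 0.06")

```text
time_s: 33.55
position: [0.4258, 0.121, 0.0721]
tool_rot: [[0.999, 0.047, -0.0], [0.047, -0.999, 0.0], [0.0, -0.0, -1.0]]
ft_force: [0.2, -0.1, -0.2]
grip_width: 0.06
gripper_force: 0.0
```

Emit:
move_arm(plan="0 0 -0.015 0 0 0 0.06;0 0 -0.03 0 0 0 0.06;0 0 -0.04 0 0 0 0.06;0 0 -0.045 0 0 0 0.06;-0.045 0.015 -0.03 0 0 0 0.06;-0.05 0.04 0 0 0 0 0.06;0 0 0 0 0 0 0.06")

```text
time_s: 34.42
position: [0.3324, 0.0615, 0.2324]
tool_rot: [[0.999, 0.043, 0.0], [0.043, -0.999, -0.0], [0.0, 0.0, -1.0]]
ft_force: [1.3, -1.3, 0.3]
grip_width: 0.0598
gripper_force: 0.0
```

```bash
python3 - <<'E'
from cl import *
np.set_printoptions(precision=4,suppress=True)
s=env.observe();print(s['position'],s['time_s'],s['ft_force'])
im,W,D=cloud('scene',4)
cv2.imwrite('pics/fin.png',cv2.resize(im[180:255,180:280,::-1],(800,600),interpolation=cv2.INTER_CUBIC))
E
```

```text
[0.3324 0.0615 0.2324] 34.425 [ 1.3035 -1.2631  0.2667]
```

View pics/fin.png

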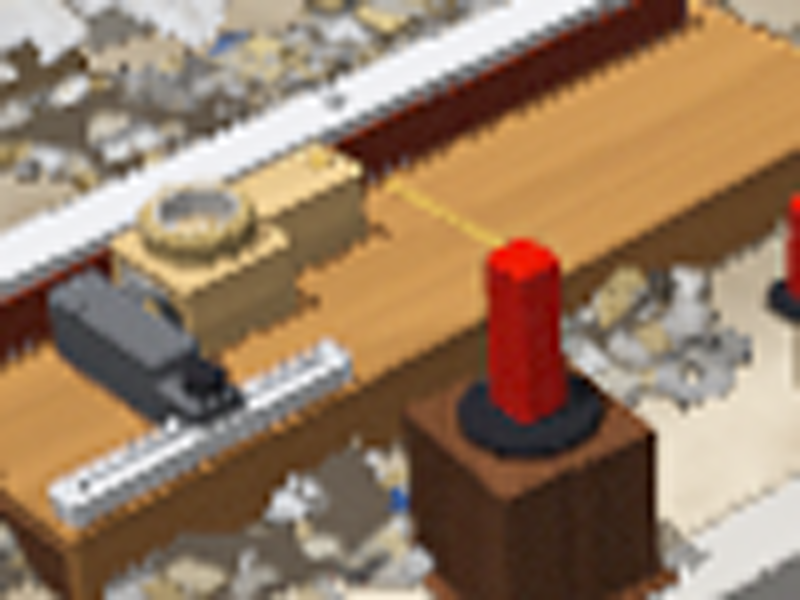

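The picture shows the stick upright in its stand at (525,340). The block is flat on the fence and against the buffer at (150,290). Everything is in place, so I'm handing it in.

```bash
python3 -c "
from rig import env
print(env.close_job())"
```

```text
the job is handed in; nothing more can be done
None
```

The job is handed in at about 34 s: the block was left on the fence and touching the buffer, the stick is upright in its stand, and while I was squaring the block the fence push briefly rose to nearly 12 N before I eased it back to about 5 N for the feed.

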